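# Hang the clipped lids on the notched hook inside the cabinet

## Task

Take the clipped stack of lids out of its rack, lower it through the narrow opening in the top of the green cabinet without touching the yellow frame or cover, and hang it by its claw in the notch of the hook plate inside, with the claw towards the cabinet's far side (+x). Feel for the notch with light pressure, never force it, and let go only when the claw has dropped fully home in the notch. Leave everything else on the bench where it stands.

Things in the scene. Friction and masses are not known exactly. Their poses are not given: they have to be found in the camera images.
- lids: The clipped stack, one rigid part of 130 to 250 g: three plastic lids (red, white, blue) on edge, a black and steel spring clip pinching them at the top. Origin: centre of its underside, z up. Sizes in mm in its frame: lids x -8..8, y -36..36, z 0..75; clip jaws x -12..12, y -13..13, z 60..82. Starts upright in the rack; its axes are the rack's.
- lids_grip (a point): Where to grip the stack: on the clip's black grip, 108 mm above the stack's origin, axes as the stack's. The grip is 26 mm wide along y (take it across y), 16 mm along x, and spans z 75..122 mm above the stack's underside.
- lids_claw (a point): Middle of the underside of the clip's steel claw arm, at x 20, z 84 mm in the stack's frame. The arm is 12 mm wide (y), 8 mm thick, spans x 8..34; its end (x 28..34) turns down to z 66, leaving a 16 mm gap (x 12..28) between jaw and claw end for the hook plate.
- rack: Wooden drying rack, fixed, 100 x 100 mm, origin centre of underside. The stack stands in its 21 mm slot (along y), underside 12 mm above the bench. The slats reach 44 mm above the bench: lift the stack straight up.
- cabinet: Green utensil cabinet, fixed, 190 (x) x 240 (y) x 170 mm high, maybe yawed, origin centre of underside, z up; inner floor at z 10. Stack hung home: claw towards cabinet +x, stack origin near cabinet x -40, z 36..38 mm (14 lower than riding on the plate's edge), clip top 10 mm below the cabinet's top. Let go, it may swing up to 8 degrees until the lids lean on the plate.
- opening (a point): Centre of the narrow opening in the cabinet's top, at the top surface (cabinet x -31, y 0, z 170 mm); axes as the cabinet's. The opening is 78 mm along x (cabinet x -70..8) and 184 mm along y (-92..92).
- hook_line (a point): Point fixed in the cabinet at x -20, y 0, z 136 mm, on the hook plate's top edge line. The hook is an upright steel plate 6 mm thick (x), 128 long (y), z 56..136, with one notch mid-length in its top edge: 16 mm wide (y), 14 deep. Plate and notch sit up to 26 mm either way along y, unmeasured: look or feel. Firm sideways, sprung downwards: 1 mm per 1.5 N, at most 10 mm.
- hatch: The cabinet's top: yellow frame round the opening, 15 mm thick, top 170 mm above the bench, and a plywood cover slid back on its far side, whose low steel pull reaches 175 mm. Origin and axes are the cabinet's. Must not be touched.
- pot: Stainless pot, 170 mm wide, 110 high; origin centre of underside. To be left alone.
- bowl: White ceramic bowl, 140 mm wide, 60 high; origin centre of underside. To be left alone.
- shaker: Glass salt shaker with steel top, 42 mm wide, 85 high; origin centre of underside. To be left alone.
- mitad_knob: Turned wooden knob of the mitad cover, 52 mm wide, 52 high, standing loose on the bench; origin centre of underside. To be left alone.
- cup: Small blue ceramic cup, 70 mm wide, 70 high; origin centre of underside. To be left alone.
Not all that is in view belongs to the job. Of the things like the rack, leave any that is purple or turquoise; of the rest the smaller one is meant.

How it is judged:
By the outcome, as a careful person would: the job done as asked, in the order asked, and still so for the second after the job is handed in, with the robot touching nothing.
It also fails if it takes over 72 s, if anything falls off the work surface, if the arm or the gripper's body presses on something with over 40 N, if the wrist force passes 120 N, or if a joint passes its speed limit or range.

## Robot

A 6-joint arm with a two-finger parallel gripper is mounted at the origin on the work surface. World frame = base frame: x ahead of the robot, y to its left, z up, the work surface at z = 0. Lengths are in mm, angles in rad, forces in N, time in s.
With the tool pointing down it reaches from about 275 to 1000 mm from the base axis. Payload 8.4 kg.
Tool frame: the origin (TCP) lies at the centre of the arm's flange, where the gripper is bolted on; the fingertips stand r.tip_extent ahead of it and the grasp point (between the pads) lies 155 mm ahead of it (r.tip_extent is the distance from the TCP to the fingertips, in mm); z points along the fingers, y is the direction in which the jaws open and shut (so a half turn about z gives the same grasp; the last joint's range is limited). The gripper opens to 85 mm and grips with 20 to 120 N. Pads are 22 mm wide; open, the fingers measure 114 mm over their backs; the gripper's body (76 mm by 85 mm) begins 54 mm behind the grasp point. The pads swing forward as they close: fully open they stand 13 mm farther back than shut.
Start: joints at [1.226, 0.353, 1.633, -0, 1.155, -0.002], TCP at [210.077, 588.64, 404.681] pointing down, gripper open.
Joint ranges: [-2.63, 2.63], [-0.92, 2.1], [0.06, 2.66], [-1.3, 4.44], [0, 2.69], [-3.02, 3.02]. Speed limits (rad/s): [2.22, 2.22, 2.79, 3.14, 3.14, 3.14].

## Interface

Orientations are given as [roll, pitch, yaw] about the fixed x, y, z axes, in that order (R = Rz(yaw) Ry(pitch) Rx(roll)).
In Python, from rig import sense, grab_frame, job, r gives the robot as it stands. The module is installed in compiled form; this text tells all that it offers.
- The arm moves only by the shell command python3 -m creep 'ROWS' [FORCE]. ROWS is JSON, a list of rows, each a list of 7 numbers: the turn, a rotation vector about the tool's x, y, z in rad, then the shift along the tool's x, y, z in mm, then the closure, from 0 (fully open) to 1 (shut). In form: [[wx, wy, wz, dx, dy, dz, fingers], ...]. A call has 1 to 10 rows; each row shifts and turns the pose as measured when the row begins, along the tool's axes as they then stand; what a row does not reach is not made up. A row lasts 1/12 s, in which the tool goes at most 41.7 mm and 7.16 degrees, less where a joint would pass 70% of its speed; a pose out of reach is approached as far as the arm can. A call with a gripper value outside its range is refused whole. The fingers move at their own pace and stop on an object; FORCE is the grip in N (left out, the last holds). Time passes only in rows, so rows that do not move let the fingers close. It gives the time, the measured TCP pose, the force and the opening at its end, in the units of the state.
- sense(): the state, without advancing time (a new reading comes with each control period).
- grab_frame(name): name is "side" or "top"; returns a dict with "color" (400x640x3 uint8, red, green, blue), "mtx" (3x3 intrinsics, pixels), "distortion" ([k1, k2, p1, p2, k3] as OpenCV has them; the pictures are not rectified), "T" (4x4, takes a point from camera to world coordinates). Camera axes: x right, y down, z forward; pixel columns grow to the right and rows downward; lengths in mm; the calibration is good to about 2 mm. A picture is of the moment at which its call begins. There is no depth.
- job.sign_off(): hands the job in, once; it reports no verdict.
The state is a dict: "clock": time; "qpos": joint angles; "qvel": joint speeds; "joint_efforts": joint torques, N m; "eef_pos": TCP position; "tcp_rot": TCP orientation; "contact_force": force on the tool from outside, world axes, zero at the start; "wrist_torque": the same for the moment, N m; "opening": opening from 0.0 (shut) to 1.0 (fully open).
Only numpy, scipy, OpenCV 4.12 (cv2) and the standard library are available. Lean on these libraries where they do the work, as an engineer would, in place of code of your own. Each camera call takes 0.05 s, during which the arm holds its last target.

## Working session

There is one attempt and no reset: what is moved stays moved. The work goes in short steps, Python scripts to look and compute and a shell command to move; the robot and the scene stay as the last step left them, time stands still between calls to the robot, and variables do not carry over. Pictures are saved under pics/ and viewed, and the job is handed in when it is done.

```bash
mkdir -p pics
python3 - <<'E'
from rig import sense,grab_frame,r
import cv2,numpy as np
s=sense();print(s);print(r.tip_extent)
for n in("side","top"):
    f=grab_frame(n);cv2.imwrite(f"pics/{n}0.png",f["color"][:,:,::-1])
    print(n,f["mtx"],f["distortion"],np.round(f["T"],3))
E
```

```text
{'clock': 0.0, 'qpos': array([ 1.22561971e+00,  3.53649551e-01,  1.63414890e+00, -1.25466477e-05,
        1.15519473e+00, -2.37657887e-03]), 'qvel': array([-0.00022448, -0.00164972,  0.00134934,  0.00141863, -0.00105245,
       -0.00017856]), 'joint_efforts': array([ 1.95405759e-03, -6.05253553e+01, -3.42065227e+01,  1.85974814e-04,
        9.22585255e-03, -6.12338476e-05]), 'eef_pos': array([209.98514472, 588.41376338, 403.95431713]), 'tcp_rot': array([-3.14019210e+00,  8.14299544e-06,  2.79879770e+00]), 'contact_force': array([-0.71062014, -0.66146131,  0.16217841]), 'wrist_torque': array([ 0.04179708, -0.00312274, -0.02251234]), 'opening': 0.9968943408159009}
173.4
side [[383.34685468   0.         312.17835634]
 [  0.         383.34685468 199.57617779]
 [  0.           0.           1.        ]] [-0.02879311  0.          0.          0.          0.        ] [[ 7.74000e-01 -3.81000e-01  5.06000e-01 -1.65664e+02]
 [-6.34000e-01 -4.66000e-01  6.17000e-01 -8.56344e+02]
 [ 1.00000e-03 -7.98000e-01 -6.02000e-01  9.30383e+02]
 [ 0.00000e+00  0.00000e+00  0.00000e+00  1.00000e+00]]
top [[423.7690688    0.         317.11283632]
 [  0.         423.7690688  196.72836829]
 [  0.           0.           1.        ]] [-0.11701239  0.          0.          0.          0.        ] [[ 1.700000e-02 -9.830000e-01  1.830000e-01  1.877270e+02]
 [-1.000000e+00 -1.600000e-02  3.000000e-03 -4.419100e+01]
 [-0.000000e+00 -1.830000e-01 -9.830000e-01  1.785759e+03]
 [ 0.000000e+00  0.000000e+00  0.000000e+00  1.000000e+00]]
```

View pics/side0.png

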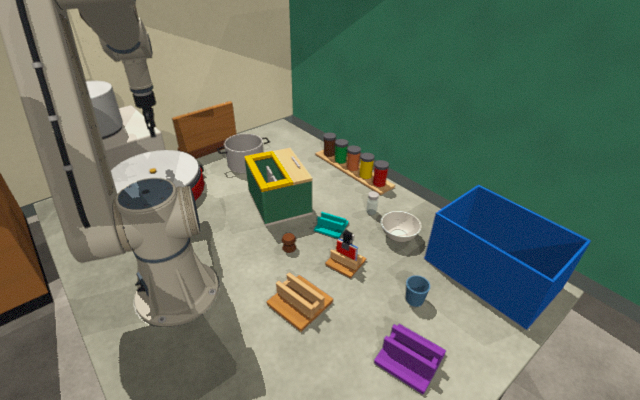

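View pics/top0.png

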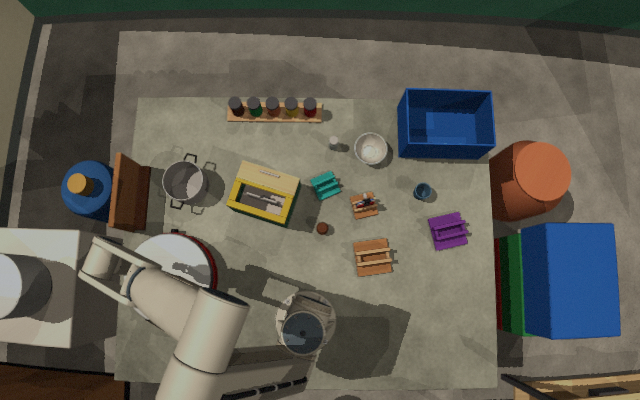

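The full views show four rack-like things (top-view pixels): turquoise (326,186), purple (448,231), large wooden (373,257), and small wooden (364,204) holding the lids. The small wooden one fits, since it is neither purple nor turquoise and is the smaller of the rest. Next I'll take enlarged crops to confirm.

Run:
```python
import cv2
def crop(n,x0,y0,x1,y1,k,o):
    a=cv2.imread(f"pics/{n}0.png")[y0:y1,x0:x1]
    a=cv2.resize(a,None,fx=k,fy=k,interpolation=cv2.INTER_CUBIC)
    for x in range((x0//10+1)*10,x1,10):
        cv2.putText(a,str(x),((x-x0)*k,8),0,.3,(0,255,255));cv2.line(a,((x-x0)*k,10),((x-x0)*k,16),(0,255,255))
    for y in range((y0//10+1)*10,y1,10):
        cv2.putText(a,str(y),(0,(y-y0)*k),0,.3,(0,255,255));cv2.line(a,(18,(y-y0)*k),(24,(y-y0)*k),(0,255,255))
    cv2.imwrite(f"pics/{o}.png",a)
crop("top",340,180,390,225,12,"c_rack_top")
crop("side",315,220,380,280,10,"c_rack_side")
crop("top",220,155,305,230,8,"c_cab_top")
crop("side",235,140,325,225,7,"c_cab_side")
```

```text
(no output)
```

View pics/c_rack_top.png

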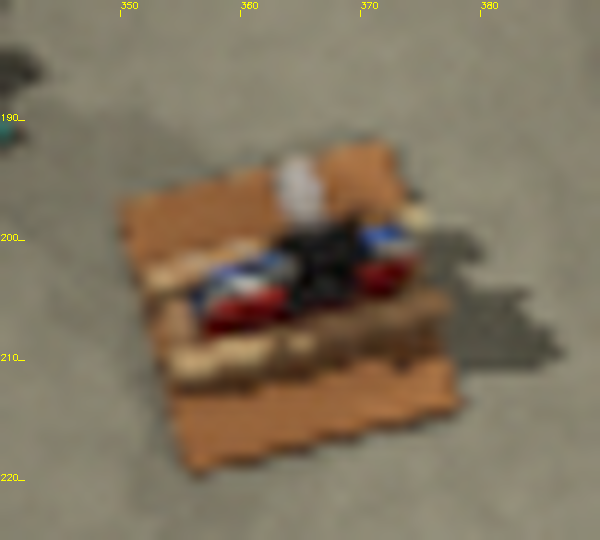

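View pics/c_rack_side.png

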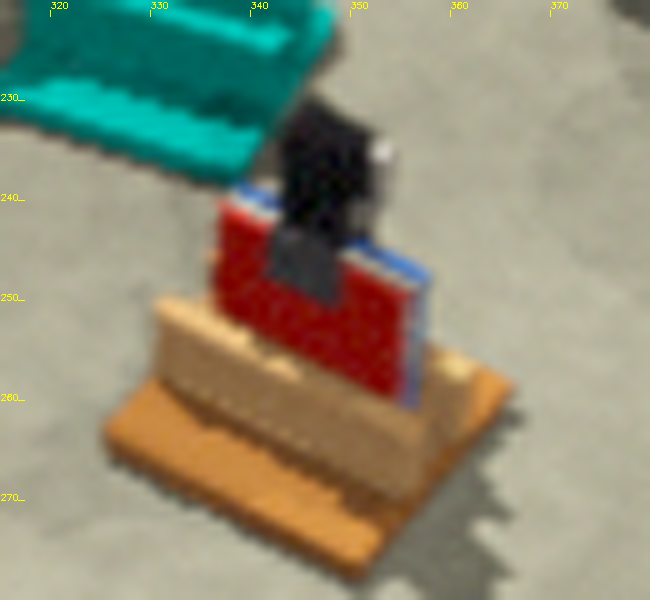

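View pics/c_cab_top.png

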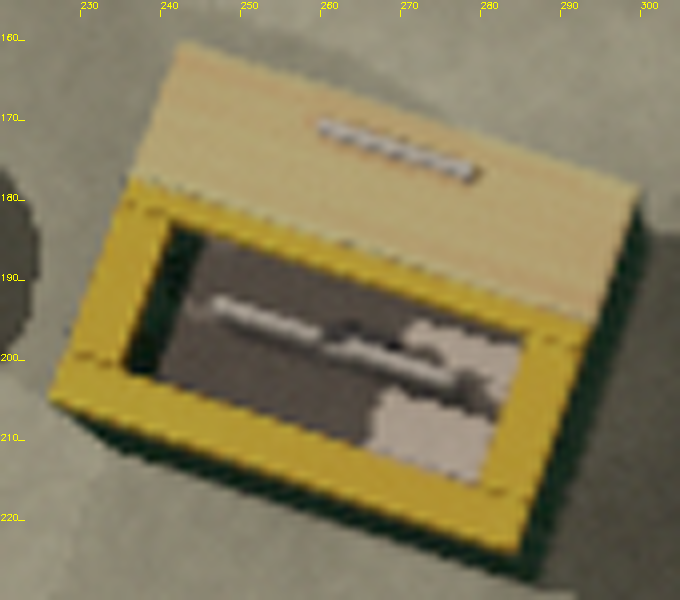

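View pics/c_cab_side.png

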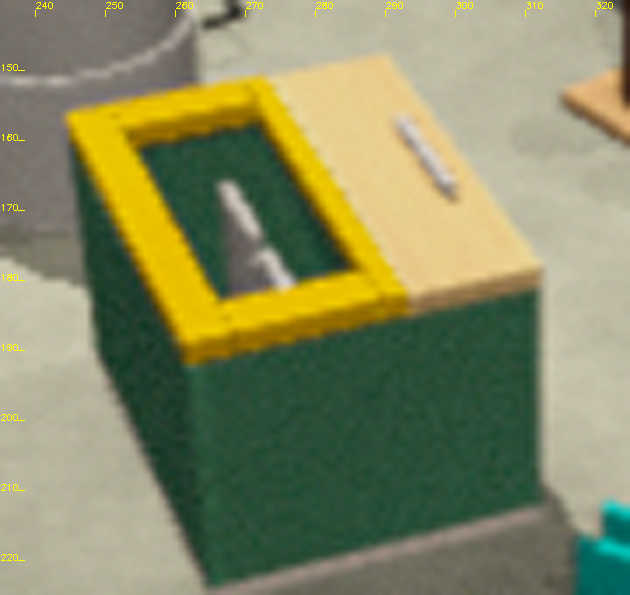

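```bash
cat > h.py <<'E'
import numpy as np,cv2,pickle
from scipy.optimize import least_squares
def cams():
    from rig import grab_frame
    return {n:grab_frame(n) for n in("side","top")}
def proj(c,P):
    Ti=np.linalg.inv(c["T"]);rv=cv2.Rodrigues(Ti[:3,:3])[0]
    return cv2.projectPoints(np.array(P,float),rv,Ti[:3,3],c["mtx"],np.array(c["distortion"]))[0][:,0]
def ray(c,uv,z):
    n=cv2.undistortPoints(np.array([[uv]],float),c["mtx"],np.array(c["distortion"]))[0,0]
    d=c["T"][:3,:3]@[n[0],n[1],1];o=c["T"][:3,3]
    return o+d*(z-o[2])/d[2]
def W(p,P):
    P=np.array(P,float);c,s=np.cos(p[2]),np.sin(p[2])
    return np.c_[p[0]+c*P[:,0]-s*P[:,1],p[1]+s*P[:,0]+c*P[:,1],P[:,2]]
def fit(C,obs,p0,off=-0.5):
    f=lambda p:np.concatenate([(proj(C[n],W(p,[o[0] for o in v]))-np.array([o[1] for o in v],float)-off).ravel() for n,v in obs.items()])
    s=least_squares(f,p0,loss='soft_l1');return s.x,f(s.x).reshape(-1,2)
E
python3 - <<'E'
from h import *
C=cams();pickle.dump(C,open("C.pkl","wb"))
rack={"top":[((50,50,12),(350,196.5)),((50,-50,12),(372,192.3)),((-50,-50,12),(378,213.5)),((-50,50,12),(355.5,219.5))],
"side":[((-50,-50,12),(350.5,276.5)),((-50,50,12),(325.5,263)),((-8,36,87),(337,241)),((-8,-36,87),(356,248.7))]}
cab={"top":[((-95,120,170),(226,205.5)),((-95,-120,170),(284.5,224)),((95,-120,170),(299,178.5)),((95,120,170),(242,160)),
((8,92,170),(241.5,182.5)),((8,-92,170),(285.5,196)),((-70,92,170),(235,202)),((-70,-92,170),(279.5,215.5))],
"side":[((-95,120,170),(244.5,156)),((-95,-120,170),(262,191)),((95,-120,170),(311.5,178.5)),((95,120,170),(290,148)),((-95,-120,0),(264.5,223))]}
for nm,o,p0 in(("rack",rack,[250,-150,0]),("cab",cab,[250,150,-.3])):
  for keys in (("top",),("side",),("top","side")):
    for off in (0,-.5):
      p,e=fit(C,{k:o[k] for k in keys},p0,off);print(nm,keys,off,p.round(3),"rms",np.sqrt((e**2).mean()).round(2))
  p,e=fit(C,o,p0);print(e.round(1).tolist())
  for n in o: print(n)
p,_=fit(C,cab,[250,150,-.3])
for n,q,z in(("top",(246,192.5),136),("top",(258.8,197.3),136),("top",(261,199),136),("top",(276,203.5),136),("side",(266,166),136),("side",(271,174.3),136),("side",(272,176.3),136)):
  w=ray(C[n],np.array(q)-.5,z)-[p[0],p[1],0];c,s=np.cos(p[2]),np.sin(p[2]);print(n,q,round(c*w[0]+s*w[1],1),round(-s*w[0]+c*w[1],1))
E
```

```text
rack ('top',) 0 [ 4.83043e+02 -2.37643e+02  2.47000e-01] rms 0.4
rack ('top',) -0.5 [ 4.85161e+02 -2.35520e+02  2.47000e-01] rms 0.4
rack ('side',) 0 [ 4.83179e+02 -2.42530e+02  2.49000e-01] rms 0.56
rack ('side',) -0.5 [ 483.437 -239.917   -6.034] rms 0.55
rack ('top', 'side') 0 [ 4.83642e+02 -2.40066e+02  2.58000e-01] rms 0.63
rack ('top', 'side') -0.5 [ 4.84784e+02 -2.37492e+02  2.54000e-01] rms 0.6
[[0.0, 0.4], [0.7, -0.8], [0.7, 0.5], [0.4, 0.1], [0.6, -0.7], [-0.5, -0.9], [-0.5, -1.0], [-0.2, 0.6]]
top
side
cab ('top',) 0 [ 5.04641e+02  1.73045e+02 -2.87000e-01] rms 0.33
cab ('top',) -0.5 [ 5.06586e+02  1.75083e+02 -2.87000e-01] rms 0.33
cab ('side',) 0 [500.361 163.079 282.437] rms 1.54
cab ('side',) -0.5 [500.856 167.135 282.438] rms 1.51
cab ('top', 'side') 0 [ 5.04685e+02  1.72090e+02 -2.93000e-01] rms 1.06
cab ('top', 'side') -0.5 [ 5.05997e+02  1.74545e+02 -2.93000e-01] rms 1.02
[[-0.1, -0.1], [-0.2, 0.2], [0.8, -0.3], [0.3, 0.3], [-0.0, 0.3], [0.4, 0.9], [-0.2, -0.5], [-0.0, 0.3], [-0.5, -0.6], [-0.6, -2.8], [1.0, -2.0], [-0.1, -1.7], [0.6, 2.7]]
top
side
top (246, 192.5) -18.5 69.7
top (258.8, 197.3) -21.2 14.5
top (261, 199) -25.0 3.9
top (276, 203.5) -23.9 -58.7
side (266, 166) -24.7 65.5
side (271, 174.3) -24.6 1.5
side (272, 176.3) -25.2 -13.1
```

Run:
```python
import cv2
def crop(n,x0,y0,x1,y1,k,o):
    a=cv2.imread(f"pics/{n}0.png")[y0:y1,x0:x1]
    a=cv2.resize(a,None,fx=k,fy=k,interpolation=cv2.INTER_NEAREST)
    for x in range((x0//5+1)*5,x1,5):
        cv2.putText(a,str(x),((x-x0)*k,8),0,.3,(0,255,255));cv2.line(a,((x-x0)*k,10),((x-x0)*k,16),(0,255,255))
    for y in range((y0//5+1)*5,y1,5):
        cv2.putText(a,str(y),(0,(y-y0)*k),0,.3,(0,255,255));cv2.line(a,(18,(y-y0)*k),(24,(y-y0)*k),(0,255,255))
    return a
a=crop("top",238,180,288,216,12,"")
b=crop("side",250,155,295,190,12,"")
import numpy as np
cv2.imwrite("pics/n1.png",a);cv2.imwrite("pics/n2.png",b)
```

```text
(no output)
```

View pics/n1.png

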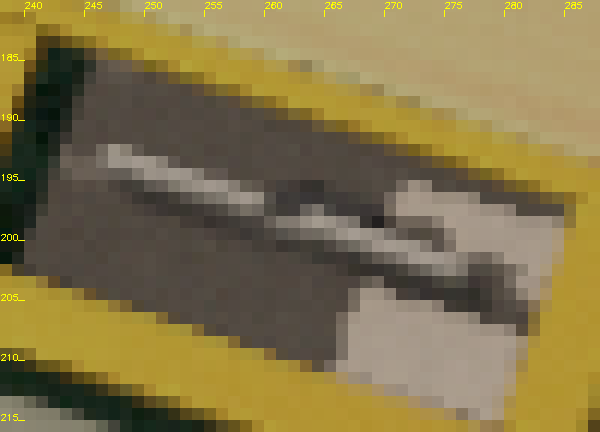

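View pics/n2.png

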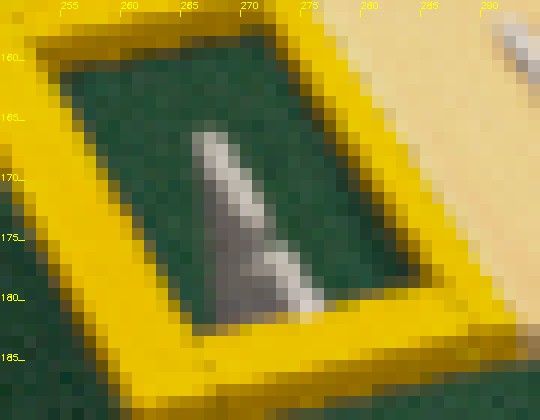

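Run:
```python
from h import *
C=pickle.load(open("C.pkl","rb"))
side=[((-95,120,170),(244.5,156.5)),((-95,-120,170),(261.5,188)),((-70,92,170),(252.5,158.5)),((8,92,170),(271.5,155.8)),((-70,-92,170),(266.3,183.2)),((8,-92,170),(286.3,178))]
top=[((-95,120,170),(226,205.5)),((-95,-120,170),(284.5,224)),((95,-120,170),(299,178.5)),((95,120,170),(242,160)),
((8,92,170),(241.5,182.5)),((8,-92,170),(285.5,196)),((-70,92,170),(235,202)),((-70,-92,170),(279.5,215.5))]
pts={"top":[(246.5,192.5),(260,196.8),(260.3,198.3),(264,197),(277,202)],"side":[(266.8,166),(272,173.8),(272.3,175.3)]}
R={}
for n,o in(("top",top),("side",side),("both",0)):
    p,e=fit(C,{n:o} if o else {"top":top,"side":side},[505,174,-.29]);R[n]=p
    print(n,p.round(3),e.round(1).tolist())
for n in pts:
  p=R[n];c,s=np.cos(p[2]),np.sin(p[2])
  for q in pts[n]:
   for z in (136,122):
    w=ray(C[n],np.array(q)-.5,z)-[p[0],p[1],0];print(n,q,z,round(c*w[0]+s*w[1],1),round(-s*w[0]+c*w[1],1))
# overlay
for n in("top","side"):
  k=12;x0,y0,x1,y1=(222,155,288,205) if 0 else ((238,180,290,218) if n=="top" else (250,153,295,190))
  a=cv2.resize(C[n]["color"][y0:y1,x0:x1,::-1],None,fx=k,fy=k,interpolation=cv2.INTER_NEAREST)
  def L(P,col):
    q=proj(C[n],W(R[n],P));q=((q+.5-[x0,y0])*k).astype(np.int32);cv2.polylines(a,[q],False,col,1)
  L([(-70,-92,170),(8,-92,170),(8,92,170),(-70,92,170),(-70,-92,170)],(255,0,255))
  y=4
  for x in(-23,-17):
    L([(x,y-64,56),(x,y-64,136),(x,y-8,136),(x,y-8,122),(x,y+8,122),(x,y+8,136),(x,y+64,136),(x,y+64,56)],(0,0,255) if x<-20 else (255,255,0))
  cv2.imwrite(f"pics/ov_{n}.png",a)
```

```text
top [ 5.06586e+02  1.75083e+02 -2.87000e-01] [[-0.1, -0.1], [-0.1, -0.1], [0.5, -0.7], [-0.1, 0.3], [-0.2, 0.3], [0.3, 0.6], [-0.3, -0.5], [0.0, 0.1]]
side [ 5.03504e+02  1.69858e+02 -2.97000e-01] [[-0.3, -0.5], [-0.1, 1.1], [-0.2, -0.3], [0.2, -1.5], [-0.2, 0.0], [0.8, 0.5]]
both [ 5.06054e+02  1.74312e+02 -2.90000e-01] [[0.0, -0.0], [-0.0, 0.1], [0.8, -0.4], [0.2, 0.3], [0.0, 0.4], [0.5, 0.8], [-0.1, -0.4], [0.1, 0.3], [-0.5, -1.0], [0.1, 0.3], [-0.4, -0.9], [-0.1, -2.1], [-0.1, -0.8], [0.9, -0.3]]
top (246.5, 192.5) 136 -17.8 67.2
top (246.5, 192.5) 122 -15.9 70.4
top (260, 196.8) 136 -18.2 10.1
top (260, 196.8) 122 -16.3 12.7
top (260.3, 198.3) 136 -23.5 7.0
top (260.3, 198.3) 122 -21.7 9.6
top (264, 197) 136 -14.2 -5.4
top (264, 197) 122 -12.2 -2.9
top (277, 202) 136 -17.8 -61.1
top (277, 202) 122 -15.9 -59.1
side (266.8, 166) 136 -21.1 69.4
side (266.8, 166) 122 -15.5 91.4
side (272, 173.8) 136 -19.0 8.5
side (272, 173.8) 122 -13.4 29.4
side (272.3, 175.3) 136 -21.1 -1.8
side (272.3, 175.3) 122 -15.5 18.9
```

View pics/ov_top.png

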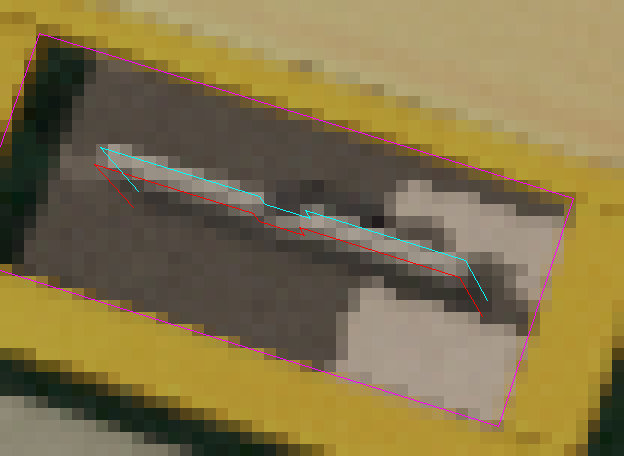

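View pics/ov_side.png

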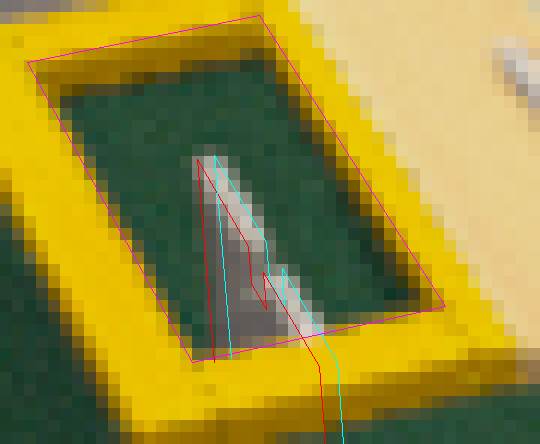

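```bash
cat >> h.py <<'E'
from scipy.spatial.transform import Rotation as Ro
def go(s,pos,yaw,roll=np.pi,pitch=0.):
    """total turn & shift in tool axes from measured pose (shift in current tool axes)"""
    R0=Ro.from_euler('xyz',s["tcp_rot"]);R1=Ro.from_euler('xyz',[roll,pitch,yaw])
    return (R0.inv()*R1).as_rotvec(),R0.inv().apply(np.array(pos)-s["eef_pos"])
E
python3 - <<'E'
from h import *
from rig import sense
C=pickle.load(open("C.pkl","rb"))
p=[484.3,-238,.252];c,s_=np.cos(p[2]),np.sin(p[2])
for n,q,z in(("top",(366.7,202.5),134),("top",(364.8,196),104),("side",(348,233.5),134),("top",(355.5,206),87),("top",(374.3,201.5),87)):
    w=ray(C[n],np.array(q)-.5,z)-[p[0],p[1],0];print(n,q,(w[:2]+p[:2]).round(1),round(c*w[0]+s_*w[1],1),round(-s_*w[0]+c*w[1],1))
s=sense();rv,d=go(s,[484,-238,420],.252+np.pi);print(rv.round(3),d.round(1))
E
```

```text
top (366.7, 202.5) [ 476.4 -233.6] -6.6 6.3
top (364.8, 196) [ 508.2 -229.4] 25.3 2.4
side (348, 233.5) [ 479.8 -241.8] -5.3 -2.6
top (355.5, 206) [ 469.4 -193.2] -3.3 47.1
top (374.3, 201.5) [ 489.2 -270.1] -3.2 -32.3
[-0.001 -0.    -0.595] [-535.9 -686.4  -15.2]
```

```bash
python3 -m creep '[[0,0,0,-22,-28,-2,0],[0,0,0,-22,-28,-2,0],[0,0,0,-22,-28,-2,0],[0,0,0,-22,-28,-2,0],[0,0,0,-22,-28,-2,0],[0,0,0,-22,-28,-2,0],[0,0,0,-22,-28,-2,0],[0,0,0,-22,-28,-2,0],[0,0,0,-22,-28,-2,0],[0,0,0,-22,-28,-2,0]]' 30
python3 -m creep '[[0,0,0,-22,-28,0,0],[0,0,0,-22,-28,0,0],[0,0,0,-22,-28,0,0],[0,0,0,-22,-28,0,0],[0,0,0,-22,-28,0,0],[0,0,0,-22,-28,0,0],[0,0,0,-22,-28,0,0],[0,0,0,-22,-28,0,0],[0,0,0,-22,-28,0,0],[0,0,0,-22,-28,0,0]]'
python3 - <<'E'
from h import *
from rig import sense
s=sense();rv,d=go(s,[482,-236,420],.252+np.pi);print(s["eef_pos"],rv.round(3),d.round(1))
E
```

```text
clock: 1.03
eef_pos: [323.9, 242.3, 422.0]
tcp_rot: [-3.141, -0.001, 2.808]
contact_force: [0.4, -0.3, -0.3]
opening: 0.998
clock: 1.87
eef_pos: [440.5, -112.6, 424.2]
tcp_rot: [3.138, 0.005, 2.809]
contact_force: [1.6, 0.5, -0.4]
opening: 1.002
[ 440.49201924 -112.64461025  424.23296925] [ 0.002  0.006 -0.585] [ -79.5 -103.1    4.3]
```

```bash
python3 -m creep '[[0,0,0,-20,-26,1,0],[0,0,0,-20,-26,1,0],[0,0,0,-20,-26,1,0],[0,0,0,-18,-24,1,0],[0,0,-0.115,0,0,0,0],[0,0,-0.115,0,0,0,0],[0,0,-0.115,0,0,0,0],[0,0,-0.115,0,0,0,0],[0,0,-0.115,0,0,0,0],[0,0,0,0,0,0,0]]'
python3 - <<'E'
from h import *
from rig import sense
s=sense();rv,d=go(s,[482,-236,420],.252+np.pi);print(s["eef_pos"],rv.round(3),d.round(1))
C=cams();pickle.dump(C,open("C1.pkl","wb"))
for n in C: cv2.imwrite(f"pics/{n}1.png",C[n]["color"][:,:,::-1])
a=C["side"]["color"][130:290,260:420,::-1];cv2.imwrite("pics/c1s.png",cv2.resize(a,None,fx=3.7,fy=3.7,interpolation=2))
# fit stack from initial pics
C0=pickle.load(open("C.pkl","rb"))
o={"top":[((-8,36,75),(356.6,207.5)),((8,36,75),(355.8,203.8)),((0,0,122),(366.7,202.5)),((34,0,92),(364.3,193.2)),((8,-36,75),(373.5,199)),((-8,-36,75),(374.3,204))],
"side":[((-8,36,75),(337,241)),((-8,-36,75),(356,248.7)),((8,36,75),(339,238)),((8,-36,75),(358.3,247)),((0,0,122),(348,232.5)),((34,0,90),(353.5,235))]}
for v in o.values():
  for i,(a,b) in enumerate(v): v[i]=((a[0],a[1],a[2]+12),b)
for k in(("top",),("side",),("top","side")):
  p,e=fit(C0,{q:o[q] for q in k},[484,-238,.25]);print(k,p.round(3),e.round(1).tolist())
E
```

```text
clock: 2.7
eef_pos: [482.5, -250.9, 418.4]
tcp_rot: [-3.14, 0.006, -2.883]
contact_force: [0.3, -0.2, 0.1]
opening: 1.001
[ 482.49943652 -250.88918423  418.35627072] [-0.001  0.006  0.007] [-3.3 14.5 -1.6]
('top',) [ 4.80013e+02 -2.32933e+02  2.23000e-01] [[0.5, -0.2], [0.4, -0.3], [-0.2, -0.9], [-0.5, 1.6], [-0.1, 0.9], [-0.0, -0.3]]
('side',) [ 4.82980e+02 -2.39767e+02  2.69000e-01] [[-0.5, -0.3], [0.0, 1.1], [0.2, -0.1], [0.3, -0.1], [0.3, 0.2], [-0.3, -0.6]]
('top', 'side') [ 4.82662e+02 -2.37140e+02  2.59000e-01] [[1.6, -0.6], [1.4, -0.6], [0.9, -1.5], [0.3, 1.0], [0.7, -0.0], [1.0, -1.3], [-1.1, -0.8], [-0.7, 0.8], [-0.4, -0.5], [-0.4, -0.4], [-0.4, -0.2], [-0.9, -1.0]]
```

View pics/c1s.png

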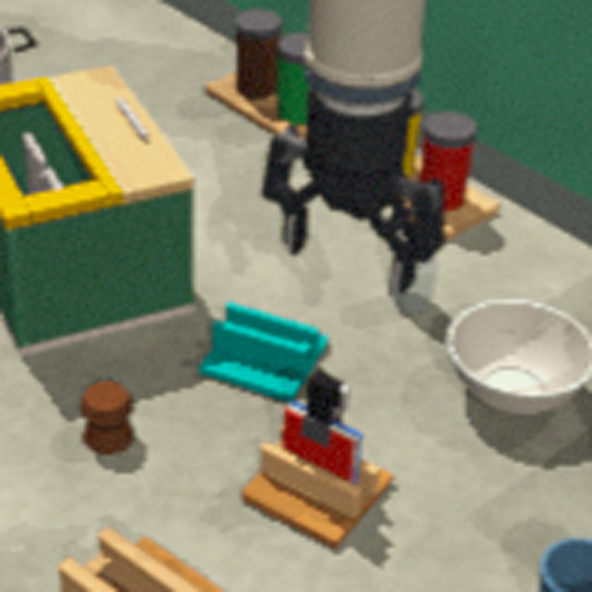

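Run:
```python
from h import *
from rig import sense
C=pickle.load(open("C1.pkl","rb"));s=sense()
R=Ro.from_euler('xyz',s["tcp_rot"])
for n in C:
  for z in(155,160.4,173.4):
    print(n,z,(proj(C[n],s["eef_pos"]+R.apply([[0,-46,z],[0,46,z],[0,0,z]]))+.5).round(1).tolist())
def crop(n,x0,y0,x1,y1,k):
    a=C[n]["color"][y0:y1,x0:x1,::-1]
    a=cv2.resize(a,None,fx=k,fy=k,interpolation=cv2.INTER_CUBIC)
    for x in range((x0//5+1)*5,x1,5):
        cv2.putText(a,str(x),((x-x0)*k,8),0,.3,(0,0,255))
    for y in range((y0//5+1)*5,y1,5):
        cv2.putText(a,str(y),(0,(y-y0)*k+3),0,.3,(0,0,255))
    cv2.imwrite(f"pics/t_{n}.png",a)
crop("side",325,160,385,215,10);crop("top",330,160,400,220,10)
```

```text
side 155 [[367.5, 206.9], [340.2, 195.5], [353.6, 201.1]]
side 160.4 [[367.4, 208.4], [340.1, 196.9], [353.5, 202.5]]
side 173.4 [[367.0, 211.9], [340.0, 200.4], [353.2, 206.1]]
top 155 [[387.4, 191.8], [363.3, 197.5], [375.4, 194.7]]
top 160.4 [[387.2, 192.1], [363.1, 197.8], [375.2, 194.9]]
top 173.4 [[386.6, 192.7], [362.7, 198.4], [374.7, 195.6]]
```

View pics/t_side.png

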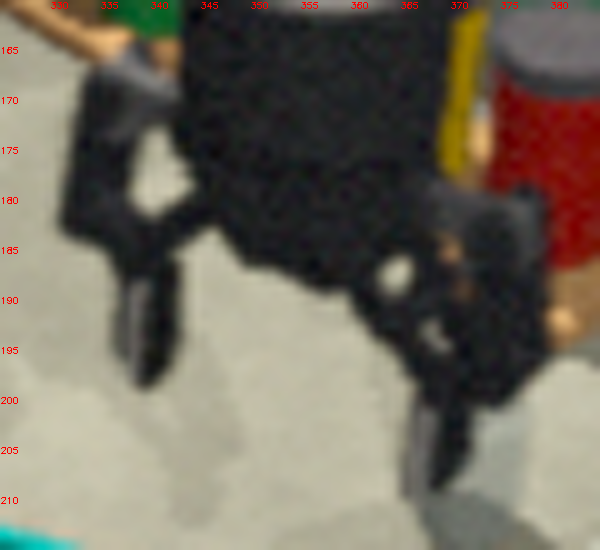

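View pics/t_top.png

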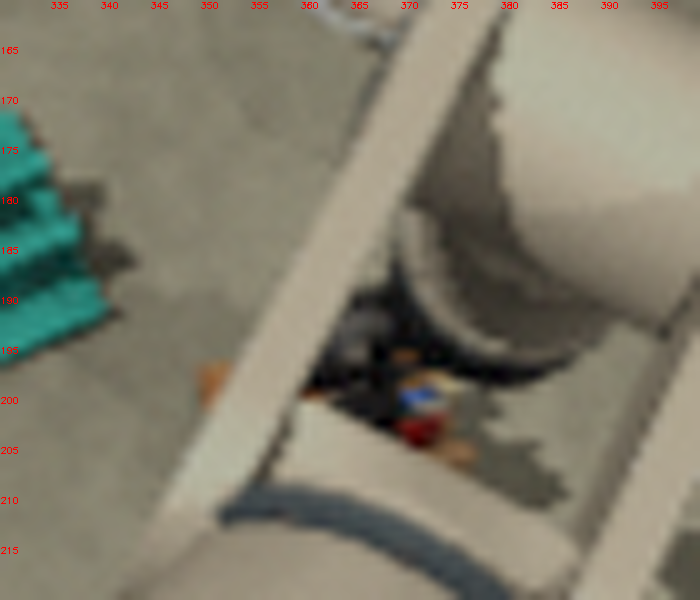

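Run:
```python
from h import *
from rig import sense
s=sense();rv,d=go(s,[483,-238,275],.252+np.pi);print(rv.round(3),d.round(1))
```

```text
[-0.002  0.006 -0.002] [ -2.8  12.5 143.4]
```

```bash
python3 -m creep '[[-0.002,0.006,-0.002,-3,12.5,0,0],[0,0,0,0,0,30,0],[0,0,0,0,0,30,0],[0,0,0,0,0,20,0],[0,0,0,0,0,0,0]]'
python3 - <<'E'
from h import *
from rig import sense
s=sense();rv,d=go(s,[483,-238,275],.252+np.pi);print(rv.round(3),d.round(1))
C=cams();pickle.dump(C,open("C2.pkl","wb"))
x0,y0,x1,y1,k=310,180,390,280,7
a=cv2.resize(C["side"]["color"][y0:y1,x0:x1,::-1],None,fx=6,fy=6,interpolation=2)
cv2.imwrite("pics/s2.png",a)
E
```

```text
clock: 3.22
eef_pos: [483.0, -234.7, 338.4]
tcp_rot: [-3.14, 0.003, -2.907]
contact_force: [-1.3, 0.5, -0.2]
opening: 1.001
[-0.002  0.003 -0.018] [ 1.  -3.  63.4]
```

View pics/s2.png

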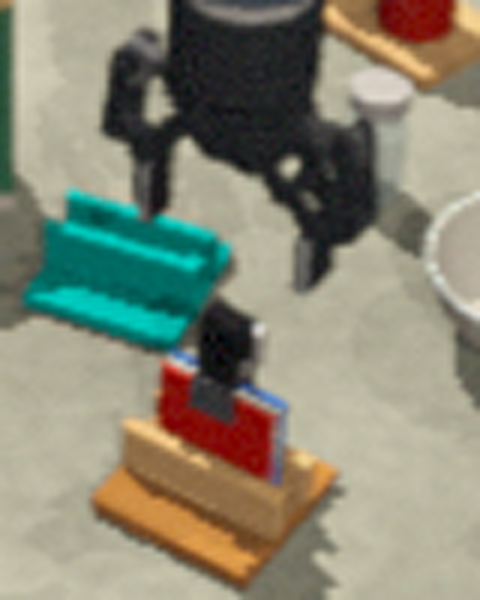

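```bash
python3 -m creep '[[0,0.003,-0.018,1,-3,15,0],[0,0,0,0,0,20,0],[0,0,0,0,0,18,0],[0,0,0,0,0,8,0],[0,0,0,0,0,0,0]]'
python3 - <<'E'
from h import *
from rig import sense
s=sense();rv,d=go(s,[483,-238,275],.252+np.pi);print(rv.round(3),d.round(1))
C=cams();pickle.dump(C,open("C2.pkl","wb"))
x0,y0,x1,y1,k=310,200,390,280,7
a=cv2.resize(C["side"]["color"][y0:y1,x0:x1,::-1],None,fx=7,fy=7,interpolation=2)
cv2.imwrite("pics/s3.png",a)
E
```

```text
clock: 3.73
eef_pos: [488.3, -239.4, 288.0]
tcp_rot: [-3.128, 0.013, -2.892]
contact_force: [0.9, 0.7, -0.1]
opening: 1.002
[-0.013  0.013 -0.003] [ 4.9  2.8 12.9]
```

View pics/s3.png

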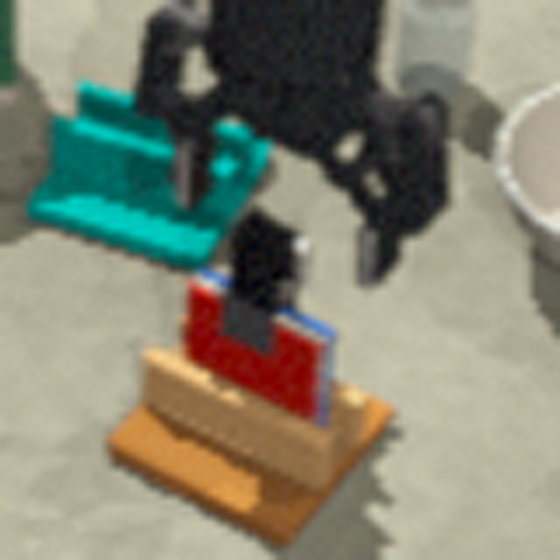

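```bash
python3 -m creep '[[-0.013,0.013,-0.003,5,3,0,0],[0,0,0,0,0,6,0],[0,0,0,0,0,6,0],[0,0,0,0,0,0,0]]'
python3 - <<'E'
from h import *
from rig import sense
s=sense();rv,d=go(s,[483,-238,275],.252+np.pi);print(rv.round(3),d.round(1))
C=cams();pickle.dump(C,open("C2.pkl","wb"))
x0,y0,x1,y1,k=310,200,390,280,7
a=cv2.resize(C["side"]["color"][y0:y1,x0:x1,::-1],None,fx=7,fy=7,interpolation=2)
cv2.imwrite("pics/s4.png",a)
E
```

```text
clock: 4.17
eef_pos: [483.7, -238.3, 280.3]
tcp_rot: [-3.138, 0.005, -2.889]
contact_force: [-0.3, 1.0, -0.3]
opening: 1.0
[-0.004  0.005  0.001] [0.6 0.5 5.3]
```

View pics/s4.png

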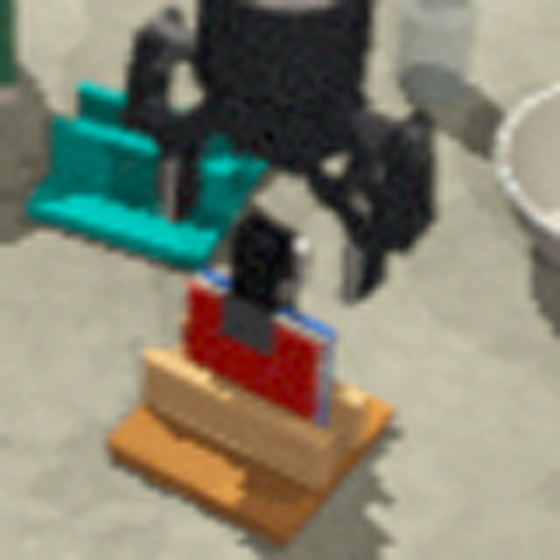

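```bash
python3 -m creep '[[-0.004,0.005,0,-0.5,0,6,0],[0,0,0,0,0,0,0.3],[0,0,0,0,0,0,0.5],[0,0,0,0,0,0,0.6],[0,0,0,0,0,0,0.7],[0,0,0,0,0,0,0.9],[0,0,0,0,0,0,1],[0,0,0,0,0,0,1]]' 60
python3 - <<'E'
from h import *
from rig import sense
s=sense();rv,d=go(s,[483,-238,275],.252+np.pi);print(s["opening"]*85,s["wrist_torque"],rv.round(3),d.round(1))
C=cams();pickle.dump(C,open("C2.pkl","wb"))
x0,y0,x1,y1,k=310,200,390,280,7
a=cv2.resize(C["side"]["color"][y0:y1,x0:x1,::-1],None,fx=7,fy=7,interpolation=2)
cv2.imwrite("pics/s5.png",a)
E
```

```text
clock: 4.93
eef_pos: [484.8, -238.4, 274.1]
tcp_rot: [3.141, -0.0, -2.889]
contact_force: [-0.0, 0.1, -0.7]
opening: 0.295
25.07228481799856 [-0.04995284 -0.06015804 -0.02015188] [ 0.    -0.     0.001] [ 1.6  0.8 -0.9]
```

View pics/s5.png

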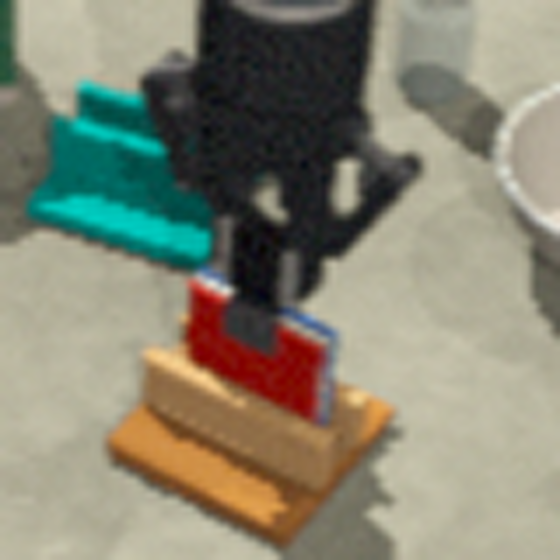

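```bash
python3 -m creep '[[0,0,0,0,0,-8,1],[0,0,0,0,0,-12,1],[0,0,0,0,0,-14,1],[0,0,0,0,0,-14,1],[0,0,0,0,0,0,1]]'
python3 - <<'E'
from h import *
from rig import sense
s=sense();rv,d=go(s,[483,-238,275],.252+np.pi);print(s["opening"]*85,s["wrist_torque"],s["contact_force"],rv.round(3),d.round(1))
C=cams();pickle.dump(C,open("C3.pkl","wb"))
a=cv2.resize(C["side"]["color"][190:280,310:390,::-1],None,fx=6.5,fy=6.5,interpolation=2)
cv2.imwrite("pics/s6.png",a)
E
```

```text
clock: 5.45
eef_pos: [484.2, -238.1, 324.5]
tcp_rot: [3.139, -0.003, -2.889]
contact_force: [0.7, -0.9, -1.1]
opening: 0.29
24.627667234883592 [-0.02338437 -0.02727363 -0.01141315] [ 0.71434337 -0.88359543 -1.10167673] [ 0.003 -0.003  0.   ] [ 1.   0.3 49.5]
```

View pics/s6.png

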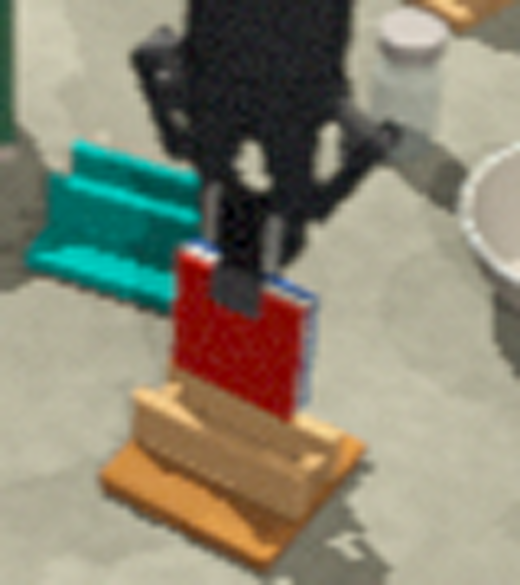

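```bash
python3 -m creep '[[0,0,0,0,0,-25,1],[0,0,0,0,0,-30,1],[0,0,0,0,0,-30,1],[0,0,0,0,0,-30,1],[0,0,0,0,0,-30,1],[0,0,0,0,0,-5,1],[0,0,0,-3,14,0,1],[0,0,0,-5,24,0,1],[0,0,0,-6,28,0,1],[0,0,0,-6,28,0,1]]'
python3 -m creep '[[0,0,0,-6,28,0,1],[0,0,0,-6,28,0,1],[0,0,0,-6,28,0,1],[0,0,0,-6,28,0,1],[0,0,0,-6,28,0,1],[0,0,0,-6,28,0,1],[0,0,0,-5,24,0,1],[0,0,0,-3,14,0,1],[0,0,0,0,0,0,1]]'
python3 - <<'E'
from h import *
from rig import sense
s=sense();rv,d=go(s,[468,188,470],2.853);print(s["opening"]*85,s["clock"],s["eef_pos"],rv.round(3),d.round(1))
E
```

```text
clock: 6.38
eef_pos: [478.0, -140.9, 467.5]
tcp_rot: [3.128, -0.018, -2.896]
contact_force: [0.5, 0.2, -1.1]
opening: 0.292
clock: 7.13
eef_pos: [461.0, 88.5, 452.3]
tcp_rot: [3.118, -0.042, -2.894]
contact_force: [0.4, -0.6, -1.6]
opening: 0.293
24.89782282464972 7.1333 [461.04376818  88.53998128 452.25950208] [ 0.012 -0.047  0.536] [-30.4  95.1 -16.8]
```

```bash
python3 -m creep '[[0.012,-0.047,0,0,0,-20,1],[0,0,0.1,0,0,0,1],[0,0,0.1,0,0,0,1],[0,0,0.1,0,0,0,1],[0,0,0.1,0,0,0,1],[0,0,0.1,0,0,0,1],[0,0,0.03,0,0,0,1],[0,0,0,0,0,0,1]]'
python3 - <<'E'
from h import *
from rig import sense
s=sense();rv,d=go(s,[468,188,470],2.853);print(s["opening"]*85,s["clock"],s["eef_pos"],rv.round(3),d.round(1))
E
```

```text
clock: 7.8
eef_pos: [456.5, 88.4, 459.7]
tcp_rot: [3.139, -0.017, 2.836]
contact_force: [0.1, -0.5, -1.6]
opening: 0.293
24.943485494157112 7.8 [456.53492277  88.3946552  459.74105892] [ 0.003 -0.017 -0.017] [19.2 98.5 -9.6]
```

```bash
python3 -m creep '[[0.003,-0.017,-0.017,3,10,-10,1],[0,0,0,4,20,-1,1],[0,0,0,4,24,-1,1],[0,0,0,4,24,-1,1],[0,0,0,3,14,-1,1],[0,0,0,1,5,0,1],[0,0,0,0,0,0,1]]'
python3 - <<'E'
from h import *
from rig import sense
s=sense();rv,d=go(s,[468,188,470],2.853);print(s["opening"]*85,s["clock"],s["eef_pos"],rv.round(3),d.round(1))
E
```

```text
clock: 8.38
eef_pos: [463.7, 187.6, 465.9]
tcp_rot: [-3.134, -0.009, 2.86]
contact_force: [-0.4, 0.3, -1.2]
opening: 0.295
25.059969740934427 8.3833 [463.67146517 187.5640395  465.9321952 ] [-0.008 -0.009  0.007] [-4.   1.6 -4.1]
```

```bash
python3 -m creep '[[-0.008,-0.009,0.007,-4,1.5,-2,1],[0,0,0,0,0,0,1],[0,0,0,0,0,0,1]]'
python3 - <<'E'
from h import *
from rig import sense
C=cams();pickle.dump(C,open("C4.pkl","wb"))
s=sense();rv,d=go(s,[468,188,470],2.853);print(s["clock"],s["eef_pos"],rv.round(3),d.round(1),s["contact_force"])
a=cv2.resize(C["side"]["color"][70:230,220:340,::-1],None,fx=3.7,fy=3.7,interpolation=2)
cv2.imwrite("pics/s7.png",a)
cv2.imwrite("pics/t7.png",cv2.resize(C["top"]["color"][140:240,200:330,::-1],None,fx=6,fy=6,interpolation=2))
E
```

```text
clock: 8.63
eef_pos: [467.8, 186.1, 466.4]
tcp_rot: [-3.14, -0.001, 2.854]
contact_force: [0.6, 0.3, -2.3]
opening: 0.298
8.7333 [467.8464326  186.18050373 466.62232854] [-0.002 -0.001  0.001] [ 0.4  1.8 -3.4] [-0.33909738 -0.44242762 -0.4989178 ]
```

View pics/s7.png

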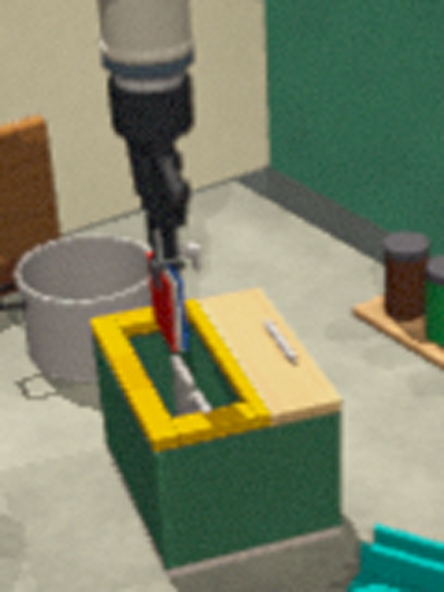

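View pics/t7.png

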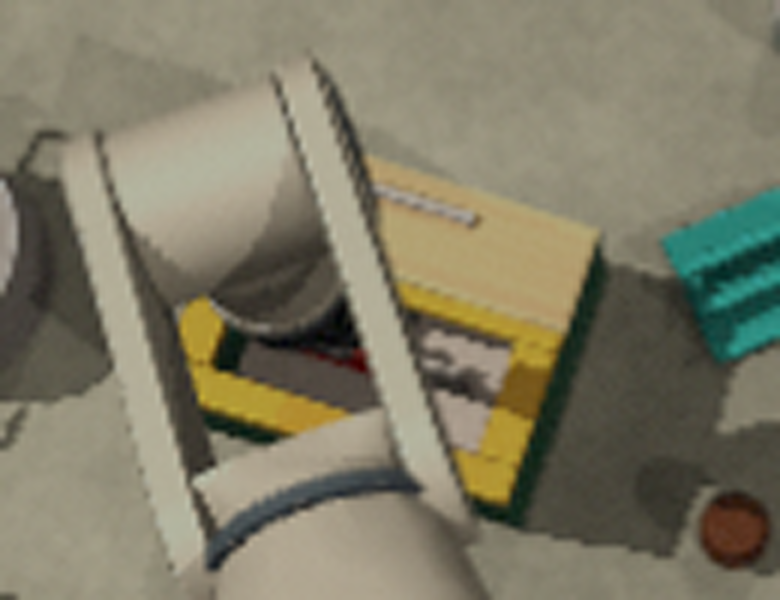

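```bash
cat >> h.py <<'E'
def grid(c,x0,y0,x1,y1,k,o,step=5,P=None):
    a=cv2.resize(c["color"][y0:y1,x0:x1,::-1],None,fx=k,fy=k,interpolation=cv2.INTER_CUBIC)
    for x in range((x0//step+1)*step,x1,step):
        cv2.putText(a,str(x),((x-x0)*k-8,9),0,.35,(0,0,255));cv2.line(a,((x-x0)*k,10),((x-x0)*k,16),(0,0,255))
    for y in range((y0//step+1)*step,y1,step):
        cv2.putText(a,str(y),(0,(y-y0)*k+3),0,.35,(0,0,255));cv2.line(a,(22,(y-y0)*k),(28,(y-y0)*k),(0,0,255))
    for L in (P or []):
        q=((proj(c,L)+.5-[x0,y0])*k).astype(np.int32);cv2.polylines(a,[q],False,(255,0,255),1)
    cv2.imwrite(f"pics/{o}.png",a)
def stackwire(p,z):
    o=np.array([0,0,z]);f=lambda P:W(p,np.array(P,float)+o)
    return [f([(x,-36,0),(x,36,0),(x,36,75),(x,-36,75),(x,-36,0)]) for x in(-8,8)]+[f([(34,-6,66),(34,-6,92),(34,6,92),(34,6,66),(34,-6,66)]),f([(12,0,84),(34,0,84)])]
E
python3 - <<'E'
from h import *
C=pickle.load(open("C4.pkl","rb"))
grid(C["side"],245,125,285,185,10,"s8")
p=[467.8,186.2,-.288]
grid(C["side"],245,125,285,185,10,"s8w",5,stackwire(p,204.5))
E
```

```text
(no output)
```

View pics/s8.png

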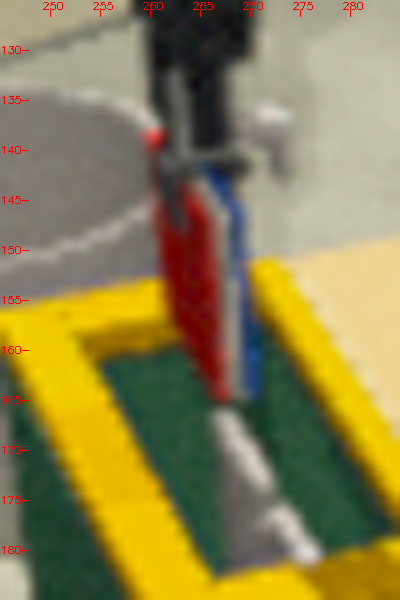

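View pics/s8w.png

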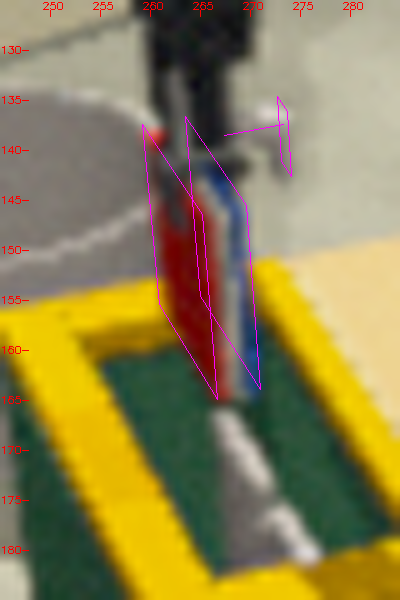

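Run:
```python
from h import *
C=pickle.load(open("C4.pkl","rb"));C0=pickle.load(open("C.pkl","rb"))
for n,q in(("side",(266.9,166)),("side",(272.15,174.6)),("side",(275.5,180)),("top",(247,193)),("top",(261.8,197.7)),("top",(276.8,202.5))):
    print(n,q,ray(C0[n],np.array(q)-.5,136).round(1))
for nm,p in(("side",(503.5,169.9,-.297)),("both",(506,174.3,-.29)),("mid",(504.5,172,-.29))):
    print(nm,"notch",W(p,[(-20,3,136),(-40,3,36)])[:, :2].round(1).tolist())
    L=[W(p,P) for P in([(-70,-92,170),(8,-92,170),(8,92,170),(-70,92,170),(-70,-92,170)],[(-95,120,170),(-95,-120,170),(95,-120,170)],[(-95,-120,170),(-95,-120,0)],[(-23,67,136),(-23,-61,136)],[(-17,67,136),(-17,-61,136)],[(-70,-92,155),(8,-92,155),(8,92,155),(-70,92,155),(-70,-92,155)])]
    grid(C0["side"],240,145,290,195,11,"cw_"+nm,5,L)
```

```text
side (266.9, 166) [504.  242.2 136. ]
side (272.15, 174.6) [485.1 178.6 136. ]
side (275.5, 180) [474.  140.6 136. ]
top (247, 193) [506.5 242.5 136. ]
top (261.8, 197.7) [488.5 182.6 136. ]
top (276.8, 202.5) [470.2 122.3 136. ]
side notch [[485.3, 178.6], [466.1, 184.5]]
both notch [[487.7, 182.9], [468.5, 188.6]]
mid notch [[486.2, 180.6], [467.0, 186.3]]
```

View pics/cw_side.png

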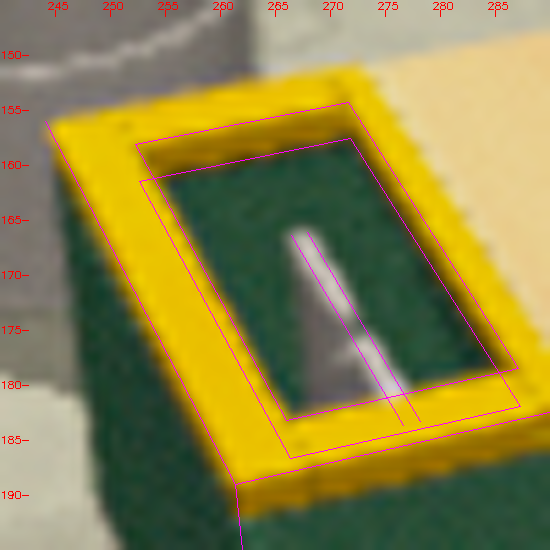

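View pics/cw_mid.png

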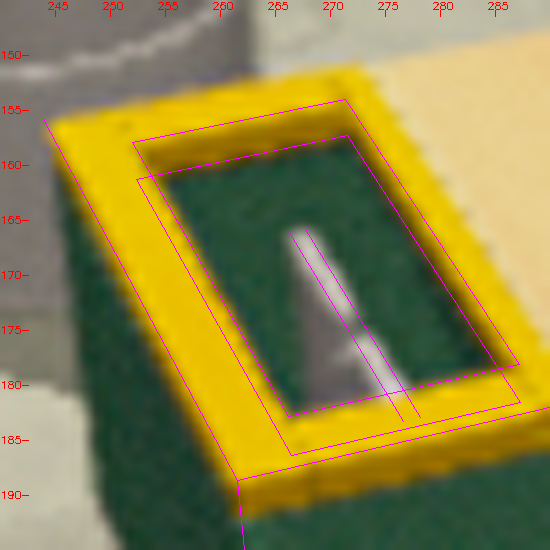

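```bash
cat > st.py <<'E'
from h import *
from rig import sense
import sys
s=sense();a=[float(x) for x in sys.argv[1:5]]
rv,d=go(s,a[:3],a[3]);f=s["contact_force"];c,sn=np.cos(-.29),np.sin(-.29)
print("t",round(s["clock"],2),s["eef_pos"].round(1),"turn",rv.round(3),"shift",d.round(1),"Fcab",np.round([c*f[0]+sn*f[1],-sn*f[0]+c*f[1],f[2]],1),"M",s["wrist_torque"].round(2),"op",round(s["opening"]*85,1))
E
python3 -m creep '[[0,0,0,0.8,-1,5,1],[0,0,0,0,0,12,1],[0,0,0,0,0,12,1],[0,0,0,0,0,0,1]]'; python3 st.py 467 185 400 2.852
```

```text
clock: 9.07
eef_pos: [466.6, 183.6, 436.9]
tcp_rot: [-3.141, 0.001, 2.852]
contact_force: [-0.3, 1.1, -1.8]
opening: 0.296
t 9.07 [466.6 183.6 436.9] turn [-0.001  0.001 -0.   ] shift [ 0.1  1.5 36.9] Fcab [-0.6  0.9 -1.8] M [-0.01 -0.01 -0.02] op 25.2
```

```bash
python3 -m creep '[[0,0,0,0,1.5,8,1],[0,0,0,0,0,12,1],[0,0,0,0,0,12,1],[0,0,0,0,0,6,1],[0,0,0,0,0,0,1]]'; python3 st.py 467 185 370 2.852
```

```text
clock: 9.48
eef_pos: [467.3, 184.5, 397.5]
tcp_rot: [3.141, 0.002, 2.851]
contact_force: [-0.2, -0.4, -0.9]
opening: 0.29
t 9.48 [467.3 184.5 397.5] turn [ 0.     0.002 -0.001] shift [ 0.5  0.4 27.5] Fcab [-0.1 -0.5 -0.9] M [ 0.    0.04 -0.09] op 24.6
```

```bash
python3 -m creep '[[0,0.002,0,0.4,0.4,10,1],[0,0,0,0,0,10,1],[0,0,0,0,0,10,1],[0,0,0,0,0,8,1],[0,0,0,0,0,0,1]]'; python3 st.py 467 185 345 2.852
python3 - <<'E'
from h import *
from rig import sense
C=cams();pickle.dump(C,open("C5.pkl","wb"));s=sense()
grid(C["side"],240,125,295,195,8,"s9")
L=stackwire([s["eef_pos"][0],s["eef_pos"][1],s["tcp_rot"][2]-np.pi],s["eef_pos"][2]-262.1)
L+=[W((504.5,171,-.29),[(x,67,136),(x,-61,136)]) for x in(-23,-17)]
grid(C["side"],240,125,295,195,8,"s9w",5,L)
cv2.imwrite("pics/t9.png",cv2.resize(C["top"]["color"][150:235,215:315,::-1],None,fx=7,fy=7,interpolation=2))
E
```

```text
clock: 9.9
eef_pos: [467.5, 185.2, 357.0]
tcp_rot: [3.14, 0.002, 2.851]
contact_force: [-0.0, -0.3, -1.3]
opening: 0.294
t 9.9 [467.5 185.2 357. ] turn [ 0.002  0.002 -0.001] shift [ 0.5 -0.4 12. ] Fcab [ 0.  -0.3 -1.3] M [-0.02  0.05  0.04] op 25.0
```

View pics/s9.png

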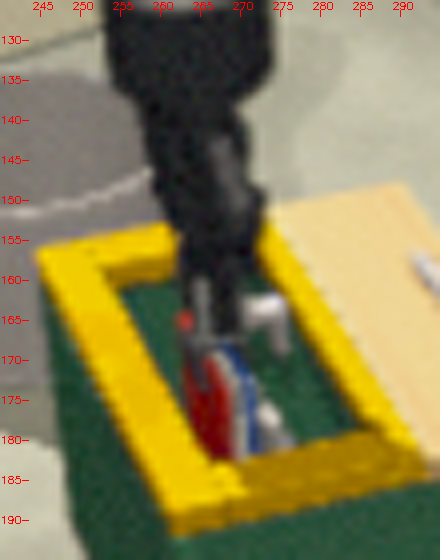

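View pics/s9w.png

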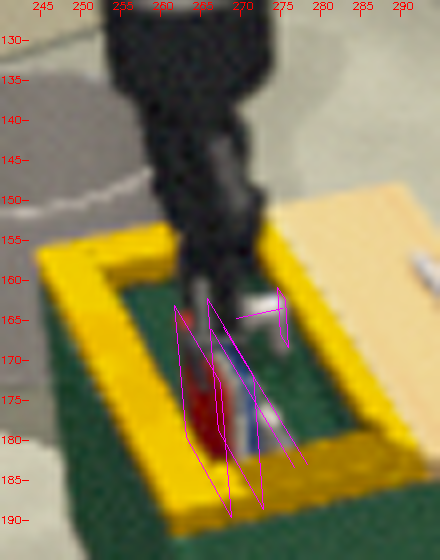

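View pics/t9.png

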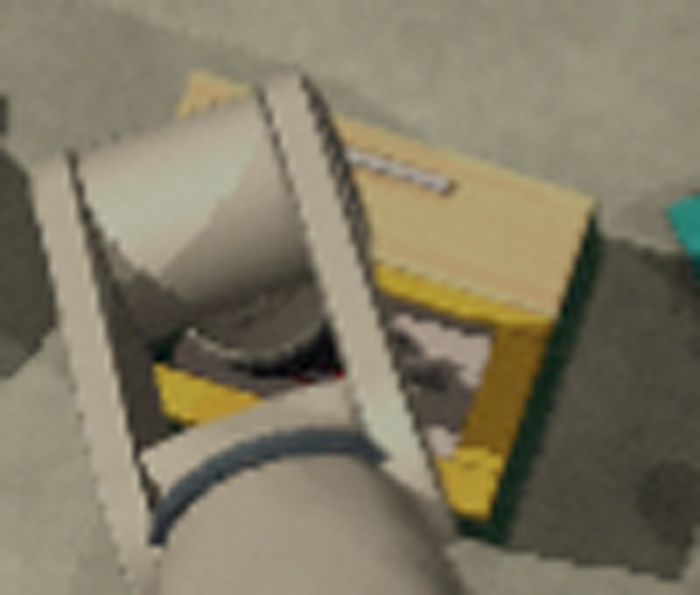

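```bash
python3 -m creep '[[0.002,0.002,0,0.4,0,6,1],[0,0,0,0,0,6,1],[0,0,0,0,0,6,1],[0,0,0,0,0,4,1],[0,0,0,0,0,0,1]]'; python3 st.py 467 185 313 2.852
```

```text
clock: 10.42
eef_pos: [468.2, 185.8, 335.4]
tcp_rot: [3.14, 0.003, 2.851]
contact_force: [-0.3, 0.0, -1.4]
opening: 0.292
t 10.42 [468.2 185.8 335.4] turn [ 0.002  0.003 -0.001] shift [ 1.  -1.1 22.4] Fcab [-0.3 -0.1 -1.4] M [-0.05 -0.05 -0.01] op 24.8
```

```bash
python3 -m creep '[[0.002,0.003,0,1,-0.8,2,1],[0,0,0,0,0,3,1],[0,0,0,0,0,3,1],[0,0,0,0,0,0,1]]'; python3 st.py 467 185 313 2.852
```

```text
clock: 10.75
eef_pos: [466.9, 185.2, 326.6]
tcp_rot: [-3.141, -0.001, 2.851]
contact_force: [-0.8, 0.0, -1.9]
opening: 0.297
t 10.75 [466.9 185.2 326.6] turn [-0.    -0.001 -0.001] shift [-0.2 -0.2 13.6] Fcab [-0.8 -0.2 -1.9] M [-0.08  0.01 -0.02] op 25.2
```

```bash
python3 -m creep '[[0,0,0,0,0,3,1],[0,0,0,0,0,3,1],[0,0,0,0,0,2,1],[0,0,0,0,0,0,1]]'; python3 st.py 467 185 313 2.852;  python3 -m creep '[[0,0,0,0,0,2,1],[0,0,0,0,0,2,1],[0,0,0,0,0,0,1]]'; python3 st.py 467 185 313 2.852
```

```text
clock: 11.08
eef_pos: [467.1, 185.3, 318.0]
tcp_rot: [3.141, -0.0, 2.851]
contact_force: [0.7, -0.1, -1.2]
opening: 0.297
t 11.08 [467.1 185.3 318. ] turn [ 0.    -0.    -0.001] shift [-0.  -0.3  5. ] Fcab [ 0.7  0.1 -1.2] M [-0.04 -0.02  0.03] op 25.3
clock: 11.33
eef_pos: [467.1, 185.3, 313.6]
tcp_rot: [3.141, 0.0, 2.851]
contact_force: [-0.3, 0.2, -0.2]
opening: 0.292
t 11.33 [467.1 185.3 313.6] turn [ 0.     0.    -0.001] shift [ 0.  -0.4  0.6] Fcab [-0.3  0.1 -0.2] M [-0.05 -0.05  0.03] op 24.8
```

```bash
for i in 1 2 ; do python3 -m creep '[[0,0,0,0,0,1.5,1],[0,0,0,0,0,0,1],[0,0,0,0,0,0,1]]'>/dev/null; python3 st.py 467 185 313 2.852;done
```

```text
t 11.58 [467.3 185.4 312.3] turn [ 0.     0.    -0.001] shift [ 0.2 -0.4 -0.7] Fcab [-1.3 -1.3  0.5] M [-0.05  0.06  0.01] op 25.1
t 11.83 [467.3 185.4 311.2] turn [ 0.001  0.001 -0.001] shift [ 0.2 -0.5 -1.8] Fcab [-1.4 -0.9  2.8] M [-0.12  0.15 -0.03] op 24.9
```

```bash
for i in 1 2 3; do python3 -m creep '[[0,0,0,0,1.2,0.1,1],[0,0,0,0,0,0,1]]'>/dev/null; python3 st.py 467 185 313 2.852;done
```

```text
t 12.0 [467.7 186.6 311. ] turn [ 0.001  0.001 -0.001] shift [ 0.2 -1.7 -2. ] Fcab [ 0.1 -0.9 -1.4] M [-0.03 -0.01  0.02] op 25.1
t 12.17 [468.1 187.9 310.7] turn [ 0.001  0.001 -0.001] shift [ 0.2 -3.  -2.3] Fcab [-0.4 -0.5 -1.9] M [ 0.05 -0.   -0.  ] op 24.9
t 12.33 [468.4 189.2 310.4] turn [ 0.001  0.001 -0.001] shift [ 0.2 -4.4 -2.6] Fcab [ 0.4  0.5 -1.5] M [0.01 0.05 0.01] op 25.3
```

```bash
for i in 1 2; do python3 -m creep '[[0,0,0,0,-0.3,1.5,1],[0,0,0,0,0,0,1],[0,0,0,0,0,0,1]]'>/dev/null; python3 st.py 468 188 299.5 2.852;done
```

```text
t 12.58 [468.3 189.  308.5] turn [ 0.001  0.    -0.001] shift [ 0.  -1.1  9. ] Fcab [ 1.  -0.4 -1.8] M [ 0.03 -0.05 -0.01] op 24.8
t 12.83 [468.2 188.6 306.8] turn [ 0.     0.    -0.001] shift [-0.  -0.6  7.3] Fcab [-0.3 -0.8 -0.7] M [-0.02  0.03 -0.03] op 25.1
```

```bash
for i in 1 2 3; do python3 -m creep '[[0,0,0,0,-0.1,1.8,1],[0,0,0,0,0,0,1],[0,0,0,0,0,0,1]]'>/dev/null; python3 st.py 468 188 299.5 2.852;done
```

```text
t 13.08 [468.1 188.5 304.8] turn [ 0.     0.    -0.001] shift [ 0.  -0.5  5.3] Fcab [-0.2  0.2 -1.6] M [ 0.02 -0.01 -0.04] op 24.7
t 13.33 [468.1 188.4 302.8] turn [ 0.001  0.    -0.001] shift [ 0.  -0.4  3.3] Fcab [-0.   0.6 -1.5] M [-0.06 -0.02 -0.  ] op 24.9
t 13.58 [468.1 188.2 300.8] turn [ 0.     0.    -0.001] shift [ 0.  -0.3  1.3] Fcab [-0.6  0.7 -1.8] M [ 0.02  0.02 -0.02] op 25.1
```

```bash
for i in 1 2 3; do python3 -m creep '[[0,0,0,0,0,0.9,1],[0,0,0,0,0,0,1],[0,0,0,0,0,0,1]]'>/dev/null; python3 st.py 468 188 299.5 2.852;done
```

```text
t 13.83 [468.2 188.3 299.8] turn [ 0.001  0.    -0.001] shift [ 0.1 -0.3  0.3] Fcab [-0.1 -0.6 -1.7] M [ 0.   -0.03  0.04] op 24.6
t 14.08 [468.2 188.3 299. ] turn [ 0.001  0.001 -0.001] shift [ 0.1 -0.3 -0.5] Fcab [-0.5  0.   0.4] M [-0.03  0.04 -0.03] op 25.1
t 14.33 [468.2 188.3 298.4] turn [ 0.001  0.001 -0.001] shift [ 0.1 -0.3 -1.2] Fcab [-0.7 -1.2  0.5] M [-0.1   0.16 -0.03] op 25.1
```

```bash
python3 - <<'E'
from h import *
C=cams();grid(C["side"],240,125,295,195,8,"s10")
E
python3 st.py 468 188 299 2.852
```

```text
t 14.43 [468.2 188.3 298.3] turn [ 0.001  0.001 -0.001] shift [ 0.1 -0.3 -0.7] Fcab [-1.3 -0.3  1.3] M [-0.09  0.1  -0.  ] op 25.0
```

View pics/s10.png

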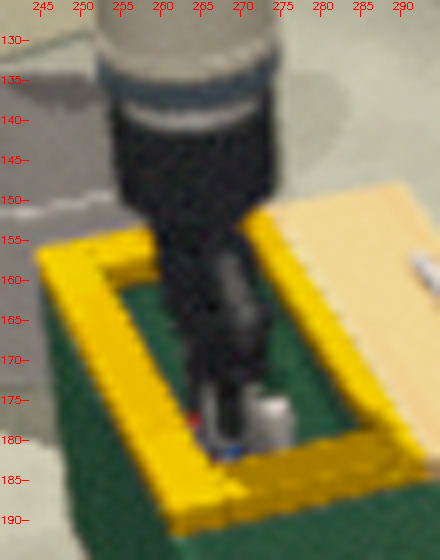

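```bash
python3 -m creep '[[0,0,0,0,0,0,0.65],[0,0,0,0,0,0,0.6],[0,0,0,0,0,0,0.55],[0,0,0,0,0,0,0.5],[0,0,0,0,0,0,0.45],[0,0,0,0,0,0,0.4],[0,0,0,0,0,0,0.4]]' ; python3 st.py 468 188 299 2.852
python3 - <<'E'
from h import *
C=cams();grid(C["side"],240,125,295,195,8,"s11")
E
```

```text
clock: 15.02
eef_pos: [468.6, 188.4, 298.4]
tcp_rot: [3.14, 0.002, 2.851]
contact_force: [-0.1, -0.3, -0.8]
opening: 0.6
t 15.02 [468.6 188.4 298.4] turn [ 0.002  0.002 -0.001] shift [ 0.4 -0.6 -0.6] Fcab [-0.1 -0.3 -0.8] M [-0.02 -0.04  0.02] op 51.0
```

View pics/s11.png

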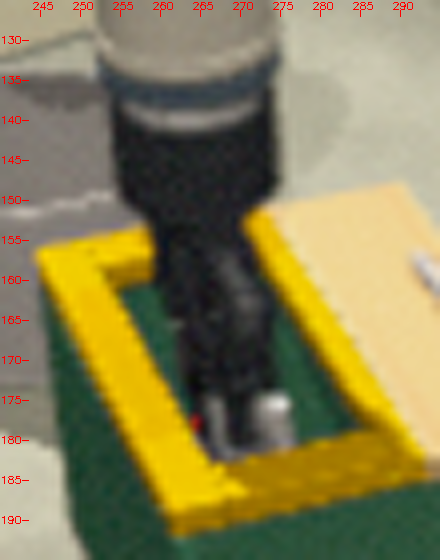

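```bash
python3 -m creep '[[0.002,0.002,0,0,0,-4,0.4],[0,0,0,0,0,-8,0.4],[0,0,0,0,0,-10,0.4],[0,0,0,0,0,-10,0.4],[0,0,0,0,0,-10,0.4],[0,0,0,0,0,-12,0.4],[0,0,0,0,0,0,0.4]]' ; python3 st.py 468 188 420 2.852
python3 -m creep '[[0,0,0,0,0,-15,0.4],[0,0,0,0,0,-20,0.4],[0,0,0,0,0,-20,0.4],[0,0,0,0,0,-20,0.4],[0,0,0,0,0,0,0.4]]' ; python3 st.py 468 188 420 2.852
python3 - <<'E'
from h import *
C=cams();pickle.dump(C,open("C6.pkl","wb"));grid(C["side"],240,125,295,195,8,"s12")
E
```

```text
clock: 15.7
eef_pos: [468.8, 188.6, 359.1]
tcp_rot: [3.142, 0.0, 2.851]
contact_force: [1.2, -0.1, 0.6]
opening: 0.602
t 15.7 [468.8 188.6 359.1] turn [ 0.     0.    -0.001] shift [  0.6  -0.8 -60.9] Fcab [1.2 0.3 0.6] M [ 0.03 -0.01  0.02] op 51.1
clock: 16.12
eef_pos: [468.1, 188.3, 439.0]
tcp_rot: [3.141, 0.002, 2.851]
contact_force: [0.4, 1.1, 1.6]
opening: 0.594
t 16.12 [468.1 188.3 439. ] turn [ 0.001  0.002 -0.001] shift [ 0.  -0.3 19. ] Fcab [0.  1.1 1.6] M [-0.03 -0.06 -0.02] op 50.5
```

View pics/s12.png

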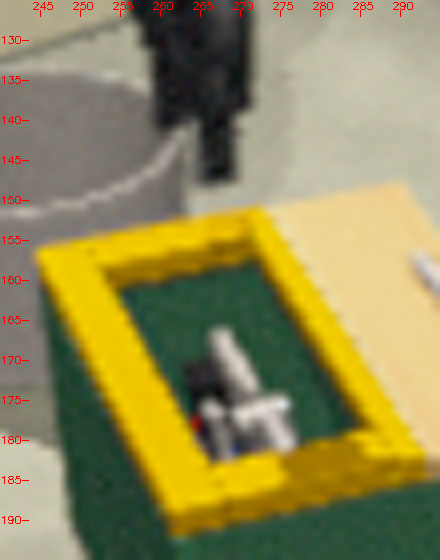

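```bash
python3 -m creep '[[0,0,0,0,-15,-5,0.4],[0,0,0,0,-25,-3,0.4],[0,0,0,0,-28,-3,0.4],[0,0,0,0,-28,-3,0.4],[0,0,0,0,-28,-3,0.4],[0,0,0,0,-28,-3,0.4],[0,0,0,0,-28,-3,0.4],[0,0,0,0,-20,-2,0.4],[0,0,0,0,-10,0,0.4],[0,0,0,0,0,0,0.4]]'
python3 - <<'E'
from h import *
C=cams();pickle.dump(C,open("C7.pkl","wb"));grid(C["side"],240,135,310,195,9,"s13");grid(C["top"],222,155,305,230,8,"t13")
cv2.imwrite("pics/side13.png",C["side"]["color"][:,:,::-1])
w=stackwire([468.2,188.3,-.29],36.2)
grid(C["side"],240,135,310,195,9,"s13w",5,w)
E
```

```text
clock: 17.05
eef_pos: [397.3, -25.4, 452.6]
tcp_rot: [-3.131, -0.018, 2.855]
contact_force: [0.5, -0.1, 0.7]
opening: 0.602
```

View pics/s13.png

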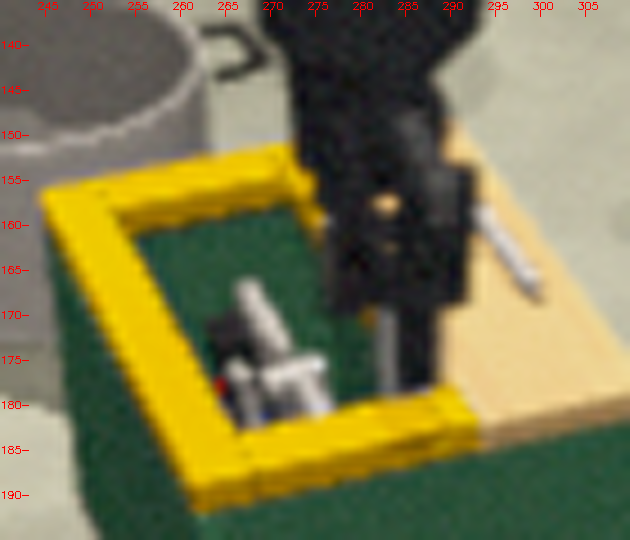

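View pics/t13.png

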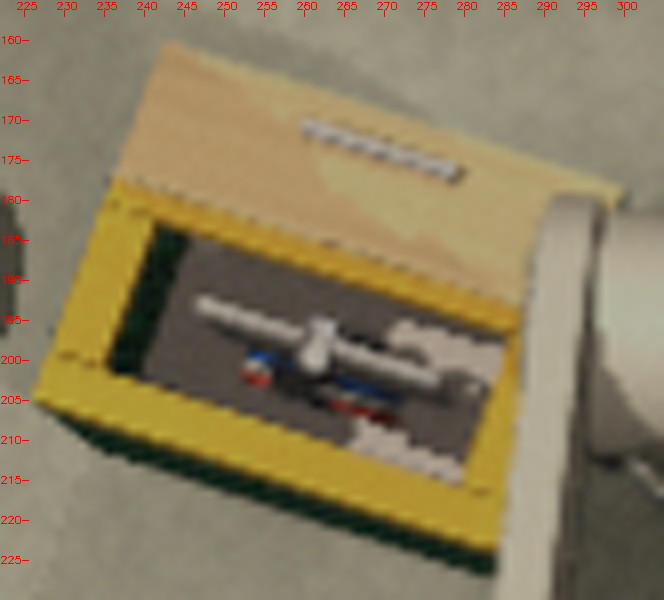

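View pics/side13.png

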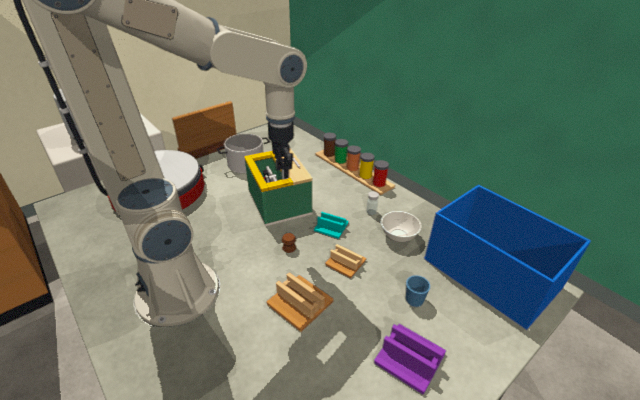

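View pics/s13w.png

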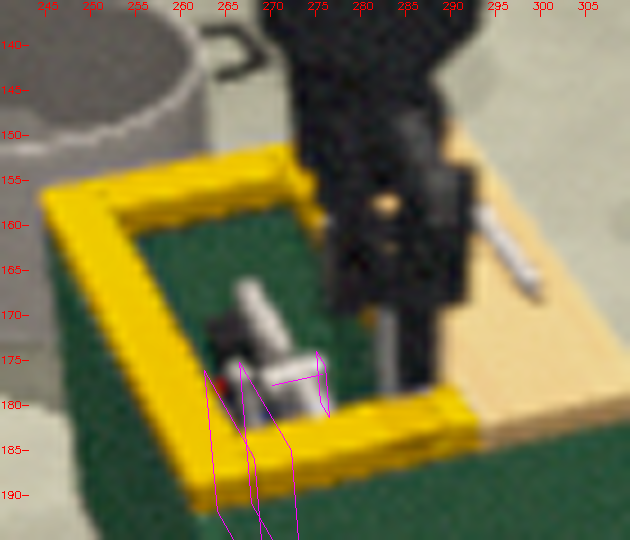

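Run:
```python
from rig import job,sense
s=sense();print(s["clock"],s["contact_force"],abs(s["qvel"]).max());print(job.sign_off())
```

```text
17.15 [-0.47214917 -0.32568971  0.0446257 ] 0.028577622405734672
the job is handed in; nothing more can be done
None
```

I lifted the clipped lids out of the small wooden rack and lowered them through the cabinet opening. They now hang by the claw in the hook plate's notch, claw towards the far side. I handed the job in at 17.2 s.

- **Finding the notch:** The claw first met the plate's edge at a TCP height of about 313 mm. I pressed lightly, about 4 N, and slid 1 to 4 mm along +y until the pressure vanished. The claw then sank freely and stopped at about 299 mm. That is the expected 14 mm drop, so I let go there.
- **Last checks:** After release, both cameras show the claw across the plate at the notch and the lids leaning slightly. The frame, the cover and the other things in view look unmoved, and the gripper was clear of everything with the wrist force near zero. No unexpected contact showed in the force readings I took between moves.
- **Disagreements:** The two cameras disagreed by about 5 mm on where the cabinet stands, and feeling for the notch settled that. The final model overlay sat about a pixel lower than the claw in the side view. So the 14 mm drop I felt, not the picture, is the main evidence that the claw is fully home.

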